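# Shift the enlarger's format selector through its zigzag gate

### The job

Change the enlarger over to the large film format: take the upright lever that stands in the zigzag slot and work it along the slot, round every corner, from the end near the robot to the end farthest from it, and leave it standing there, fully home. Leave the lever in the straight slot alone.

Things in the scene. Friction and masses are not known exactly. Their poses are not given: they have to be found in the camera images.
- gate: Selector: fixed grey box, aluminium top, 160 (x) x 130 (y) x 60 mm high. Origin: centre of underside; z up, x away from the robot give or take 26 degrees, y to its left. Zigzag slot, 22 mm wide, in the 10 mm top plate; centreline (x, y) in mm in this frame: near end (-44, -25), corners (-44, 25), (0, 25), (0, -25), far end (44, -25). It runs 11 mm past these at ends and corners.
- gate_knob (a point): Centre of the zigzag lever's knob: wooden upright barrel, 26 mm diameter, 40 mm high, centre 45 mm above the box top, on a 10 mm steel stem through the slot (6 mm play each side). It stays upright at one height, slides level wherever the slot allows against about 2 N of friction, stays where left. Starts within 13 mm of the near end.
- straight_knob (a point): Centre of the other lever's knob, to be left alone: identical knob and stem, but in a fixed box 160 x 90 x 60 mm with one straight slot 110 mm long. Which of the two boxes stands left and which right varies.
There are look-alikes about, which are no part of the job. Leave any turquoise look-alike of the gate alone.

How it is judged:
By the outcome, as a careful person would: the job done as asked, in the order asked, and still so for the second after the job is handed in, with the robot touching nothing.
It also fails if it takes over 35 s, if anything falls off the work surface, if the arm or the gripper's body presses on something with over 40 N, if the wrist force passes 120 N, or if a joint passes its speed limit or range.

### The arm

A 7-joint arm with a two-finger parallel gripper is mounted at the origin on the work surface. World frame = base frame: x ahead of the robot, y to its left, z up, the work surface at z = 0. Lengths are in m, angles in rad, forces in N, time in s.
With the tool pointing down it reaches from about 0.425 to 0.975 m from the base axis. Payload 16.7 kg.
Tool frame: the origin (TCP) lies midway between the tips of the shut fingers; the grasp point (between the pads) lies 19 mm behind it (arm.pinch_z is the distance from the TCP to the grasp point, in m); z points along the fingers, y is the line along which they close (so a half turn about z gives the same grasp; the last joint's range is limited). The gripper opens to 85 mm and grips with 20 to 120 N. Pads are 22 mm wide; open, the fingers measure 114 mm over their backs; the gripper's body (76 mm by 85 mm) begins 54 mm behind the grasp point. The pads swing forward as they close: fully open they stand 13 mm farther back than shut.
Start: joints at [-1.276, 0.426, 0.074, 1.606, -0.034, 1.111, -0.067], TCP at [0.29, 0.609, 0.231] pointing down, gripper open.
Joint ranges: [-2.85, 2.85], [-0.5, 2.14], [-1.23, 1.37], [0.21, 2.46], [-1.02, 4.16], [0.16, 2.05], [-2.73, 2.73]. Speed limits (rad/s): [1.89, 1.89, 2.39, 2.39, 3.01, 3.01, 3.01].

### API

Orientations are given as a unit quaternion [w, x, y, z].
In Python, from station import arm gives the robot as it stands.
- The arm moves only by the shell command python3 -m jog 'ROWS' [OPENING] [FORCE]. ROWS is JSON, a list of rows, each a list of 4 numbers: the shift along the world's x, y, z in units of 40 mm (1.0 is 40 mm), then the turn about the world's z in units of 5 degrees (1.0 is 5 degrees). In form: [[tx, ty, tz, turn], ...]. A call has 1 to 20 rows; each row shifts and turns the commanded pose from where the row before left it; what a row does not reach is not made up. A row lasts 1/12 s, in which the tool goes at most 41.7 mm and 7.16 degrees, less where a joint would pass 70% of its speed; a pose out of reach is approached as far as the arm can. A call is refused whole if a number of a shift passes 1 or a number of a turn 1, either way. A call with a gripper value outside its range is refused whole. OPENING is the opening, from 0 (shut) to 1 (fully open), set as the call begins (- or left out, the last holds). The fingers move at their own pace and stop on an object; FORCE is the grip in N (left out, the last holds). Time passes only in rows, so rows that do not move let the fingers close. It gives the time, the measured TCP pose, the force, the opening and the grip force at its end, in the units of the state.
- arm.read_state(): the state, without advancing time (a new reading comes with each control period).
- arm.camera(name): name is "side" or "top" or "wrist"; returns the picture (384x512x3 uint8, blue, green, red); there is no depth.
- arm.camera_model(name): a dict with "intrinsics" (3x3 intrinsics, pixels), "R" (3x3) and "t" (3): a world point X has camera coordinates R X + t; the wrist camera has in their place "mount" (4x4, takes a point from camera to tool coordinates, whose origin is the TCP and whose axes are the flange's). Camera axes: x right, y down, z forward; pixel columns grow to the right and rows downward; lengths in m; the calibration is good to about 2 mm. A picture is of the moment at which its call begins: read the wrist's pose just before it. camera_model takes no time and is no camera call.
- arm.close_job(): hands the job in; it is judged then, once.
The state is a dict: "clock": time; "joint_positions": joint angles; "dq": joint speeds; "joint_torque": joint torques, N m; "tcp_pos": TCP position; "orientation": TCP orientation; "wrist_force": force on the tool from outside, world axes, zero at the start; "ft_torque": the same for the moment, N m; "gripper_width": finger opening in m; "gripper_force": force on a finger pad.
Only numpy, scipy, OpenCV 4.12 (cv2) and the standard library are available. Lean on these libraries where they do the work, as an engineer would, in place of code of your own. Each camera call takes 0.05 s, during which the arm holds its last target. There are 200 camera calls.

## Working session

There is one attempt and no reset: what is moved stays moved. The work goes in short steps, Python scripts to look and compute and a shell command to move; the robot and the scene stay as the last step left them, time stands still between calls to the robot, and variables do not carry over. Pictures are saved under pics/ and viewed, at most 10 in all, crops included, and the job is handed in when it is done.

```bash
mkdir -p pics
python3 - <<'E'
from station import arm
import cv2,numpy as np
a=arm.camera("top");b=arm.camera("side")
cv2.imwrite("pics/top.png",a);cv2.imwrite("pics/side.png",b)
for n in("top","side"):
    m=arm.camera_model(n);print(n,np.round(m["intrinsics"],1).tolist(),np.round(m["R"],3).tolist(),np.round(m["t"],3))
s=arm.read_state();print(s["clock"],s["orientation"],s["wrist_force"],arm.pinch_z)
E
```

```text
top [[349.4, 0.0, 255.2], [0.0, 349.4, 193.7], [0.0, 0.0, 1.0]] [[0.001, -1.0, -0.005], [-0.998, -0.001, -0.067], [0.067, 0.005, -0.998]] [0.075 0.43  0.814]
side [[480.6, 0.0, 260.6], [0.0, 480.6, 191.5], [0.0, 0.0, 1.0]] [[0.925, -0.38, 0.002], [-0.261, -0.639, -0.723], [0.276, 0.668, -0.691]] [-0.359  0.226  1.243]
0.1 [-9.09395464e-05  2.20572935e-01  9.75370307e-01 -5.79872422e-04] [ 0.47374733 -0.69416106 -0.25334078] 0.0187
```

View pics/top.png

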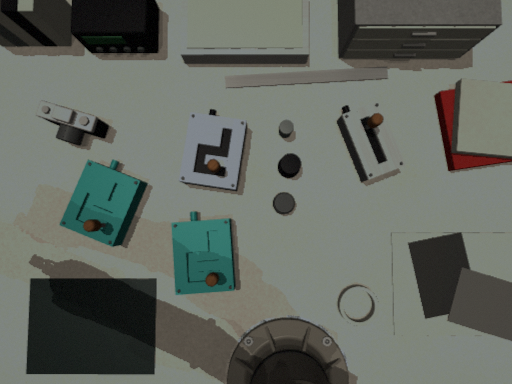

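View pics/side.png

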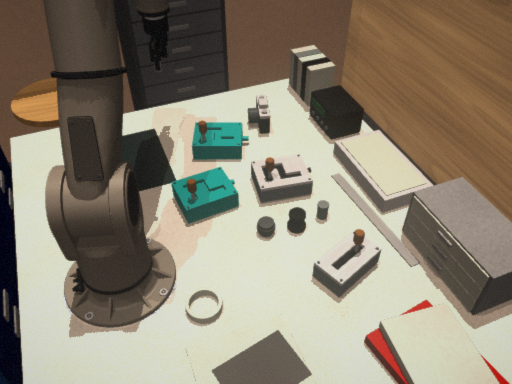

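Top view: the gate is the grey box around px (213,150) with its knob at (213,166). The straight box is at (370,140), and two turquoise look-alikes are at (105,205) and (203,255). Next I measure the plate and slot.

```bash
cat > h.py <<'E'
import cv2,numpy as np
from station import arm
def ray(n,uv,z,m=None):
    m=m or arm.camera_model(n);K,R,t=[np.array(m[k]) for k in("intrinsics","R","t")]
    d=R.T@np.linalg.solve(K,np.array([*uv,1.]));c=-R.T@t
    return c+d*(z-c[2])/d[2]
def pix(n,X):
    m=arm.camera_model(n);p=np.array(m["intrinsics"])@(np.array(m["R"])@X+m["t"]);return p[:2]/p[2]
E
python3 - <<'E'
from h import *
a=cv2.imread("pics/top.png");g=cv2.cvtColor(a,cv2.COLOR_BGR2HSV)
x0,y0,x1,y1=170,100,260,200
b=a[y0:y1,x0:x1];h=g[y0:y1,x0:x1]
print(a[125,195],a[180,195],a[150,255],a[135,222],a[165,213])
im=cv2.resize(b,None,fx=6,fy=6,interpolation=cv2.INTER_CUBIC)
c=cv2.imread("pics/side.png")[135:215,235:325]
im2=cv2.resize(c,None,fx=6,fy=6,interpolation=cv2.INTER_CUBIC)
cv2.imwrite("pics/c1.png",im);cv2.imwrite("pics/c2.png",im2)
E
```

```text
[142 134 127] [141 135 128] [123 134 127] [12 10 10] [38 63 95]
```

View pics/c1.png

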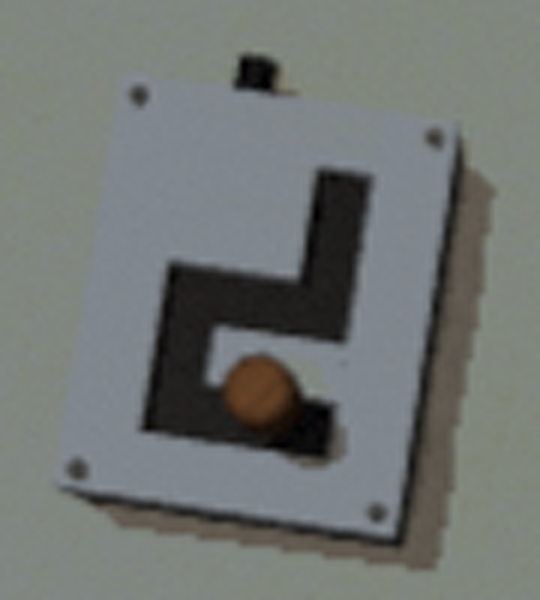

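View pics/c2.png

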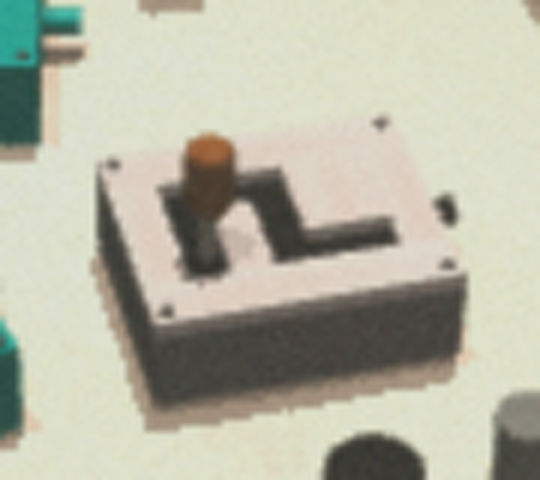

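The crops show the plate corners, the zigzag slot and the knob clearly. Top crop: far slot end at (345,172), outer corners at (168,262) and (145,430), knob at about (260,390). Now a rigid fit to those points.

```bash
cat >> h.py <<'E'
def fit(g,w):
    g,w=np.array(g,float),np.array(w)
    G,W=g-g.mean(0),w-w.mean(0)
    a=np.arctan2((G[:,0]*W[:,1]-G[:,1]*W[:,0]).sum(),(G*W).sum())
    R=np.array([[np.cos(a),-np.sin(a)],[np.sin(a),np.cos(a)]]);t=w.mean(0)-R@g.mean(0)
    return a,R,t,np.linalg.norm(g@R.T+t-w,axis=1)
E
python3 - <<'E'
from h import *
o=np.array([170,100])
P=[((123,80),(80,65)),((460,122),(80,-65)),((402,535),(-80,-65)),((58,485),(-80,65)),((318,168),(55,-14)),((372,176),(55,-36)),((168,262),(11,36)),((145,430),(-55,36)),((302,282),(11,-14)),((347,341),(-11,-36)),((328,457),(-55,-36)),((213,327),(-11,14))]
w=[ray("top",(np.array(p)+.5)/6+o-.5,.06)[:2]*1000 for p,_ in P]
a,R,t,e=fit([g for _,g in P],w);print("yaw",np.degrees(a),"t",t,"res",e.round(1))
k1=ray("top",(np.array((260,387))+.5)/6+o-.5,.125)*1000
k2=ray("side",(np.array((210,150))+.5)/6+np.array([235,135])-.5,.125)*1000
print("knob",k1,k2,[R.T@(k[:2]-t) for k in(k1,k2)])
for p in [(-44,25),(0,25),(0,-25),(44,-25)]:print(p,R@p+t)
q=[(118,83)]
cs=cv2.imread("pics/side.png")
S=[((100,165),(-80,65)),((390,118),(80,65)),((465,275),(80,-65)),((155,325),(-80,-65))]
w=[ray("side",(np.array(p)+.5)/6+np.array([235,135])-.5,.06)[:2]*1000 for p,_ in S]
a,R,t,e=fit([g for _,g in S],w);print("side yaw",np.degrees(a),t,e)
# neighbours
print([ray("top",p,.12)[:2] for p in((212,280),(92,226))])
s=arm.read_state();print(s["tcp_pos"])
E
```

```text
yaw -7.9779916016221 t [525.38951631 171.50866763] res [2.6 0.7 1.3 1.5 0.9 1.1 0.4 1.6 1.2 1.7 1.9 1.8]
knob [483.58199037 162.50209271 125.        ] [481.85275603 160.15316389 125.        ] [array([-40.15284297, -14.72198421]), array([-41.53932664, -17.28818393])]
(-44, 25) [485.28519005 202.37358324]
(0, 25) [528.85933405 196.266704  ]
(0, -25) [521.91969856 146.75063127]
(44, -25) [565.49384257 140.64375203]
side yaw -8.64251147866987 [524.05288629 169.01752213] [3.80614357 2.30800751 2.47380853 3.213223  ]
[array([0.24621483, 0.16279378]), array([0.35551757, 0.41148094])]
[0.29029713 0.60897323 0.23066377]
```

```bash
python3 -m jog '[[0.2,-0.4,0,0],[0.32,-0.75,0,0],[0.32,-0.75,0,0],[0.32,-0.75,0,0],[0.32,-0.75,0,0],[0.32,-0.75,0,0],[0.32,-0.75,0,0],[0.32,-0.75,0,0],[0.32,-0.75,0,0],[0.32,-0.75,0,0],[0.32,-0.75,0,0],[0.32,-0.75,0,0],[0.32,-0.75,0,0],[0.32,-0.75,0,0],[0.32,-0.75,0,0],[0.15,-0.3,0,0],[0,0,0,0],[0,0,0,0]]' 1 40
python3 - <<'E'
from h import *
from scipy.spatial.transform import Rotation as Ro
s=arm.read_state();w=arm.camera("wrist");cv2.imwrite("pics/w1.png",w)
M=np.array(arm.camera_model("wrist")["mount"]);q=s["orientation"]
T=np.eye(4);T[:3,:3]=Ro.from_quat([*q[1:],q[0]]).as_matrix();T[:3,3]=s["tcp_pos"]
np.save("w1T.npy",T@M);print(s["tcp_pos"],q,s["clock"],(T@M).round(3).tolist())
E
```

```text
clock: 1.6
tcp_pos: [0.4837, 0.1608, 0.2312]
orientation: [-0.0, 0.221, 0.975, -0.0]
wrist_force: [-0.4, -0.6, -0.1]
gripper_width: 0.0852
gripper_force: 0.0
[0.48366549 0.16080271 0.23119129] [-1.38362365e-04  2.21383056e-01  9.75186914e-01 -7.69213263e-05] 1.6 [[0.431, 0.861, 0.271, 0.416], [0.902, -0.411, -0.13, 0.192], [-0.0, 0.3, -0.954, 0.374], [0.0, 0.0, 0.0, 1.0]]
```

View pics/w1.png

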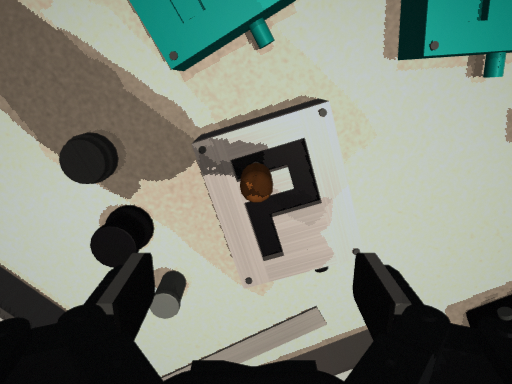

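The wrist view shows the knob at px (257,183) inside the gate slot. Slot corners are at (304,139), (321,201), (283,253) and (264,260), and the fingers straddle nothing else. I'll cross-check the fit from here.

Run:
```python
from h import *
T=np.load("w1T.npy");m=dict(intrinsics=arm.camera_model("wrist")["intrinsics"],R=T[:3,:3].T,t=-T[:3,:3].T@T[:3,3])
P=[((304,139),(-55,36)),((321,201),(11,36)),((283,253),(55,-14)),((264,260),(55,-36)),((271,215),(11,-14))]
w=[ray(0,p,.06,m)[:2]*1000 for p,_ in P]
a,R,t,e=fit([g for _,g in P],w);print(np.degrees(a),t,e)
print("ctr by screws",np.mean([ray(0,p,.06,m)[:2] for p in((202,150),(322,113),(356,252),(249,281))],0))
im=cv2.imread("pics/w1.png");h=cv2.cvtColor(im,cv2.COLOR_BGR2HSV)
k=cv2.inRange(h,(3,120,40),(20,255,255));k[:150]=0;k[220:]=0;k[:,:230]=0;k[:,290:]=0
ys,xs=np.nonzero(k);c=((xs.min()+xs.max())/2,(ys.min()+ys.max())/2);print(c,np.ptp(xs),np.ptp(ys))
K=ray(0,c,.11,m)*1000;print("knob",K,R.T@(K[:2]-t))
for p in [(-44,25),(0,25),(0,-25),(44,-25)]:print(p,R@p+t)
```

```text
-8.44804043223812 [526.77978428 169.94535367] [2.5829189  0.57547621 1.53614679 1.21593139 0.87181472]
ctr by screws [0.52870463 0.16952242]
(np.float64(255.5), np.float64(183.0)) 31 38
knob [485.49133641 160.62312889 110.        ] [-39.47089672 -15.28686085]
(-44, 25) [486.93001743 201.1382388 ]
(0, 25) [530.45259543 194.67409117]
(0, -25) [523.10697313 145.21661617]
(44, -25) [566.62955112 138.75246855]
```

Both fits agree to about 1.5 mm: yaw -8.2°, origin (526,171), knob (484.5,161). Now descend and grip.

```bash
python3 -m jog '[[0.02,0,-0.4,0],[0,0,-0.6,0],[0,0,-0.6,0],[0,0,-0.6,0],[0,0,-0.6,0],[0,0,-0.4,0],[0,0,-0.3,0],[0,0,0,0],[0,0,0,0]]' 1 40 && python3 -m jog '[[0,0,0,0],[0,0,0,0],[0,0,0,0],[0,0,0,0],[0,0,0,0],[0,0,0,0],[0,0,0,0],[0,0,0,0]]' 0 50
```

```text
clock: 2.4
tcp_pos: [0.4838, 0.1621, 0.091]
orientation: [-0.001, 0.22, 0.976, -0.0]
wrist_force: [0.3, -0.8, 0.8]
gripper_width: 0.0855
gripper_force: 0.0
clock: 3.07
tcp_pos: [0.4849, 0.1615, 0.0919]
orientation: [0.0, 0.221, 0.975, 0.0]
wrist_force: [-1.5, 0.3, 8.9]
gripper_width: 0.0243
gripper_force: 48.6
```

```bash
python3 -m jog '[[0.0,0.15,0,0],[0.0,0.2,0,0],[0,0.2,0,0],[0.01,0.2,0,0],[0.01,0.2,0,0],[0.01,0.05,0,0],[0,0,0,0],[0,0,0,0]]'
```

```text
clock: 3.73
tcp_pos: [0.4862, 0.202, 0.092]
orientation: [0.0, 0.22, 0.975, 0.001]
wrist_force: [-1.0, 1.8, 6.9]
gripper_width: 0.0248
gripper_force: 48.9
```

Clean. Next leg, to (0,25).

```bash
python3 -m jog '[[0.15,-0.02,0,0],[0.2,-0.03,0,0],[0.2,-0.03,0,0],[0.2,-0.03,0,0],[0.2,-0.03,0,0],[0.14,-0.02,0,0],[0,0,0,0],[0,0,0,0]]'
```

```text
clock: 4.4
tcp_pos: [0.5303, 0.1951, 0.092]
orientation: [0.001, 0.221, 0.975, 0.001]
wrist_force: [0.8, 1.2, 6.6]
gripper_width: 0.0244
gripper_force: 49.3
```

```bash
python3 -m jog '[[-0.02,-0.13,0,0],[-0.03,-0.2,0,0],[-0.03,-0.2,0,0],[-0.03,-0.2,0,0],[-0.03,-0.2,0,0],[-0.03,-0.2,0,0],[-0.02,-0.1,0,0],[0,0,0,0],[0,0,0,0]]'
```

```text
clock: 5.15
tcp_pos: [0.5222, 0.1453, 0.0919]
orientation: [0.001, 0.221, 0.975, 0.0]
wrist_force: [0.9, -1.2, 6.7]
gripper_width: 0.0244
gripper_force: 49.4
```

```bash
python3 -m jog '[[0.15,-0.02,0,0],[0.2,-0.03,0,0],[0.2,-0.03,0,0],[0.2,-0.03,0,0],[0.2,-0.03,0,0],[0.15,-0.02,0,0],[0.05,0,0,0],[0.03,0,0,0],[0,0,0,0],[0,0,0,0]]'
```

```text
clock: 5.98
tcp_pos: [0.5696, 0.1392, 0.092]
orientation: [0.001, 0.221, 0.975, 0.0]
wrist_force: [1.4, -1.7, 7.5]
gripper_width: 0.0242
gripper_force: 49.4
```

Feel for the end wall gently.

```bash
python3 -m jog '[[0.03,-0.005,0,0],[0.03,-0.005,0,0],[0,0,0,0],[0,0,0,0]]'; python3 -m jog '[[0.03,-0.005,0,0],[0.02,0,0,0],[0,0,0,0],[0,0,0,0]]'
```

```text
clock: 6.32
tcp_pos: [0.5717, 0.1388, 0.092]
orientation: [0.0, 0.221, 0.975, 0.0]
wrist_force: [0.5, -2.0, 7.8]
gripper_width: 0.0244
gripper_force: 49.5
clock: 6.65
tcp_pos: [0.5732, 0.1387, 0.0919]
orientation: [0.0, 0.221, 0.975, 0.0]
wrist_force: [-3.2, -1.8, 10.1]
gripper_width: 0.0242
gripper_force: 49.8
```

The end wall is felt, so release and rise.

```bash
python3 -m jog '[[0,0,0,0],[0,0,0,0],[0,0,0,0],[0,0,0,0],[0,0,0,0],[0,0,0,0],[0,0,0,0],[0,0,0,0]]' 1 && python3 -m jog '[[0,0,0.3,0],[0,0,0.6,0],[0,0,0.6,0],[0,0,0.6,0],[0,0,0.6,0],[0,0,0.6,0],[0,0,0.4,0],[-0.3,0.7,0,0],[-0.3,0.8,0,0],[-0.3,0.8,0,0],[-0.3,0.8,0,0],[-0.3,0.8,0,0],[-0.3,0.8,0,0],[-0.3,0.8,0,0],[-0.3,0.8,0,0],[0,0,0,0],[0,0,0,0]]'
python3 - <<'E'
from h import *
o=np.hstack([cv2.resize(arm.camera("top")[100:200,170:260],None,fx=4,fy=4),cv2.resize(arm.camera("side")[135:215,235:325],None,fx=4,fy=5)])
cv2.imwrite("pics/e.png",o)
E
```

```text
clock: 7.32
tcp_pos: [0.5732, 0.1387, 0.0913]
orientation: [-0.0, 0.221, 0.975, -0.0]
wrist_force: [0.1, -0.5, 1.1]
gripper_width: 0.0859
gripper_force: 0.0
clock: 8.73
tcp_pos: [0.476, 0.3926, 0.2398]
orientation: [-0.0, 0.219, 0.976, 0.0]
wrist_force: [-0.2, -1.0, -0.1]
gripper_width: 0.0852
gripper_force: 0.0
```

View pics/e.png

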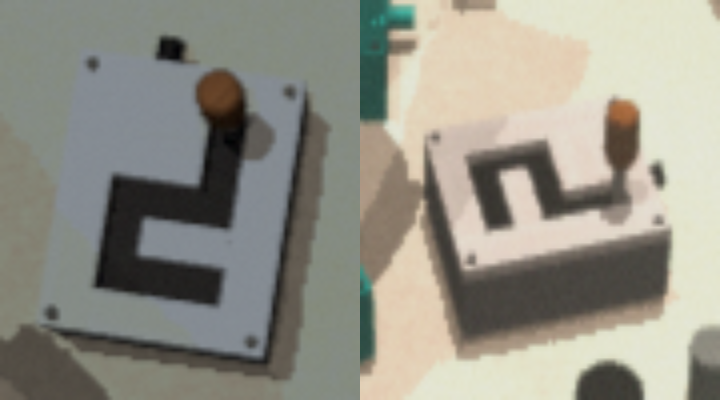

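The lever stands upright at the far end of the slot (knob at crop px (220,95) in the top view and (622,130) in the side view), and the gripper is clear.

```bash
python3 -c "
from station import arm;print(arm.close_job())"
```

```text
the job is handed in; nothing more can be done
None
```

The zigzag lever now stands upright at the far end of its slot, against the end wall; the gripper is clear, the straight-slot lever and turquoise look-alikes were not touched, and the job was handed in at about 9 s.

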